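# Hold a bud vase in the glazing tongs over the basin

## Task

Take the glazing tongs from their wooden caddy, close them on the blue bud vase on the ware board and hold it up, upright, over the middle of the empty white basin and well clear above its rim, ready for glaze to be poured over it. Finish still holding it there in the tongs; put nothing down. Do not let the gripper's fingers or any other part of the robot touch the blue vase, only the tongs, and leave the other vases, mug, brush and jar where they are.

Things in the scene. Friction and masses are not known exactly. Their poses are not given: they have to be found in the camera images.
- tongs_grip (a point): Point on the centre line of the upright tongs, mid-way between their two red finger plates (each 26 mm wide along x, 30 mm tall, 54 mm over their outsides when relaxed), 113 mm above the feet; the hinge top is 40 mm above it. z points up along the tongs to the hinge, y is the line along which the arms close. Pinch the plates from above along y.
- tongs_tip (a point): Point on the tongs' centre line mid-way between the two black tip pads, 100 mm below tongs_grip, 13 mm above the feet; axes as tongs_grip. The pads are 24 mm wide (along x), 26 mm tall, 5 mm thick; relaxed the gap between them is about 88 mm and the tongs measure 98 mm over their outsides; they stand vertical when closed on a 40 mm item.
- tong_left (a joint): Closing angle of one tong arm (rad), mirrored by the other: 0 relaxed, 0.18 closed on a 40 mm item, 0.30 the stop. With the red plates squeezed to 49 mm over their outsides the tips stand 68 mm apart, at 42 mm 40 mm apart. The spring pushes each plate with 5 N at 54 mm, 8 N at 49 mm, 12 N at 42 mm. To carry the tongs open, squeeze only part way (about 49 mm); let go, they fall.
- caddy: Fixed open-topped wooden box, 46 mm (x) by 122 mm (y) by 60 mm tall, walls and floor 5 mm, that the tongs stand in, loose, on its floor. Origin: centre of its underside; its y is the tongs' y. Lift the tongs straight up to clear it.
- ware_board: Fixed light wooden board 140 mm (x) by 250 mm (y), 18 mm thick, on which the three vases stand in a row along its y, 85 mm apart. Origin: centre of its underside.
- blue_vase_center (a point): Blue bud vase, loose, to be held; 64 mm tall, widest 40 mm (straight belly from 12 to 44 mm above its foot), round, narrow neck; 50 to 100 g. Point: on its axis half-way up, 32 mm above its foot; z is up its axis.
- blue_vase: The same blue vase; origin at the centre of its foot.
- tongs: Sprung steel glazing tongs, 153 mm long, 100 g, standing loose and upright in the caddy, tips down, hinge up. Origin on the centre line at the level of the feet when relaxed; axes as tongs_grip.
- basin_rim (a point): Fixed empty white plastic basin, 150 mm across the mouth, 65 mm tall. Point: centre of its mouth, at rim height.
- basin: The same basin; origin at the centre of its underside.
- white_vase_center (a point): White bud vase, a bystander; 64 mm tall, widest 40 mm (straight belly from 12 to 44 mm above its foot), round, narrow neck; 50 to 100 g. Point: on its axis half-way up, 32 mm above its foot; z is up its axis.
- clay_vase_center (a point): Terracotta bud vase, a bystander; 64 mm tall, widest 40 mm (straight belly from 12 to 44 mm above its foot), round, narrow neck; 50 to 100 g. Point: on its axis half-way up, 32 mm above its foot; z is up its axis.
- mug_mid (a point): Pale green mug, 76 mm across plus a handle, 85 mm tall, a bystander, between the robot and the board. Point: on its axis, 42 mm up.
- brush: Flat brush, 150 mm long, lying on the table between robot and board, a bystander. Origin: on its underside.
- jar_mid (a point): Green glaze jar with a white lid, 72 mm across, 100 mm tall, a bystander, to the right of the board. Point: on its axis half-way up.
Mind the look-alikes: they are no part of the job. Several things look just like the caddy: the one meant starts farthest to the robot's left.

How it is judged:
By the outcome, as a careful person would: the job done as asked, in the order asked, and still so for the second after the job is handed in, while the arm keeps its last pose, push and grip.
It also fails if it takes over 58 s, if anything falls off the work surface, if the arm or the gripper's body presses on something with over 40 N, if the wrist force passes 120 N, or if a joint passes its speed limit or range.

## Robot

A 7-joint arm with a two-finger parallel gripper is mounted at the origin on the work surface. World frame = base frame: x ahead of the robot, y to its left, z up, the work surface at z = 0. Lengths are in m, angles in rad, forces in N, time in s.
With the tool pointing down it reaches from about 0.425 to 0.8 m from the base axis. Payload 8.3 kg.
Tool frame: the origin (TCP) lies at the very end of the fingers, on their centre line; the grasp point (between the pads) lies 19 mm behind it; z points along the fingers, x is the direction in which the jaws open and shut, and the axes are right-handed (so a half turn about z gives the same grasp; the last joint's range is limited). The gripper opens to 85 mm and grips with 20 to 120 N. Pads are 22 mm wide; open, the fingers measure 114 mm over their backs; the gripper's body (76 mm by 85 mm) begins 54 mm behind the grasp point. The pads swing forward as they close: fully open they stand 13 mm farther back than shut.
Start: joints at [-1.267, 0.383, 0.016, 1.37, -0.006, 1.388, -0.046], TCP at [0.224, 0.583, 0.231] pointing down, gripper open.
Joint ranges: [-2.95, 2.95], [-0.25, 2.06], [-1.52, 1.56], [0.18, 2.33], [-1.44, 4.58], [0.02, 2.06], [-3.01, 3.01]. Speed limits (rad/s): [2.39, 2.39, 3.01, 3.01, 3.14, 3.14, 3.14].

## Interface

Orientations are given as a rotation vector (axis times angle).
In Python, from rig import r, set_gripper, solver, status, cams, finish_job gives the robot as it stands. The module is installed in compiled form; this text tells all that it offers. Calls block until the motion is done:
- r.movep(position, orientation): joint-space move of the TCP to a pose.
- r.move_l(position, rotation=None, max_speed=0.15, contact_N=None): straight line of the TCP; rotation=None keeps the orientation; max_speed is the mean speed in m/s. With contact_N (N) it stops when the force on the tool has changed by that much, and returns True; else False.
- r.move_j(angles): joint-space move.
- set_gripper(opening): opening from 0.0 (shut) to 1.0 (fully open); the grip force is fixed at half the most; returns when the fingers have stopped.
- r.hold(seconds).
- solver.solve_ik(position, orientation): joint angles nearest the present ones, or None.
- status.sense(): the state.
- cams.grab_frame(name): name is "scene" or "top" or "wrist"; returns the picture (420x560x3 uint8, blue, green, red); there is no depth.
- cams.camera_info(name): a dict with "K" (3x3 intrinsics, pixels), "eye" and "rotation" of the camera in the world; the wrist camera has in their place "T_tool_cam" (4x4, takes a point from camera to tool coordinates, whose origin is the TCP and whose axes are the tool frame's). Camera axes: x right, y up, looking along -z (the intrinsics and any distortion apply to the point x, -y, -z); pixel columns grow to the right and rows downward; lengths in m; the calibration is good to about 2 mm. A picture is of the moment at which its call begins: read the wrist's pose just before it. camera_info takes no time and is no camera call.
A pose or a line that the arm cannot do raises r.IKError and nothing moves.
- finish_job(): hands the job in, once; it reports no verdict.
The state is a dict: "t": time; "joints": joint angles; "qd": joint speeds; "joint_efforts": joint torques, N m; "eef_pos": TCP position; "ee_rot": TCP orientation; "contact_force": force on the tool from outside, world axes, zero at the start; "wrist_torque": the same for the moment, N m; "grip_width": opening from 0.0 (shut) to 1.0 (fully open).
Only numpy, scipy, OpenCV 4.12 (cv2) and the standard library are available. Lean on these libraries where they do the work, as an engineer would, in place of code of your own. Each camera call takes 0.05 s, during which the arm holds its last target.

## Working session

There is one attempt and no reset: what is moved stays moved. The work goes in short steps, each a Python script; the robot and the scene stay as the last script left them, time stands still between calls to the robot, and variables do not carry over. Pictures are saved under pics/ and viewed, and the job is handed in when it is done.

```bash
mkdir -p pics; python3 - <<'E'
from rig import r,set_gripper,solver,status,cams
import cv2
for n in ["scene","top","wrist"]:
    s=status.sense()
    cv2.imwrite(f"pics/{n}0.png",cams.grab_frame(n)); print(n,cams.camera_info(n))
print(status.sense())
E
```

```text
scene {'K': array([[535.82421597,   0.        , 269.21737059],
       [  0.        , 535.82421597, 210.50792582],
       [  0.        ,   0.        ,   1.        ]]), 'eye': array([1.4119438 , 0.09908297, 0.91202065]), 'rotation': array([0.65640132, 0.7324316 , 1.56265178])}
top {'K': array([[539.21175965,   0.        , 282.29498243],
       [  0.        , 539.21175965, 215.76389188],
       [  0.        ,   0.        ,   1.        ]]), 'eye': array([ 0.33717188, -0.01306168,  1.3201753 ]), 'rotation': array([ 0.10847753, -0.09685671, -1.54594502])}
wrist {'K': array([[314.11283838,   0.        , 280.40003061],
       [  0.        , 314.11283838, 207.06140459],
       [  0.        ,   0.        ,   1.        ]]), 'T_tool_cam': array([[ 9.99999625e-01,  6.45173166e-04, -5.78271278e-04,
         1.06622228e-03],
       [ 4.20781808e-04, -9.45098511e-01, -3.26785292e-01,
        -8.42214959e-02],
       [-7.57356425e-04,  3.26784926e-01, -9.45098428e-01,
        -1.41740148e-01],
       [ 0.00000000e+00,  0.00000000e+00,  0.00000000e+00,
         1.00000000e+00]])}
{'t': 0.15, 'joints': array([-1.26687693,  0.38403355,  0.0163578 ,  1.37086348, -0.00629001,
        1.38823739, -0.04648729]), 'qd': array([-0.00019536, -0.00151725,  0.00172979, -0.00329214, -0.00049092,
        0.0010522 , -0.00099471]), 'joint_efforts': array([ 2.98734085e-03, -6.28154111e+01,  8.46118424e-01, -3.72166908e+01,
        1.67050440e-02,  1.09301484e-02,  3.18926773e-06]), 'eef_pos': array([0.2239727 , 0.58308038, 0.23053793]), 'ee_rot': array([ 2.58854454e+00,  1.77866642e+00, -1.91954414e-03]), 'contact_force': array([ 0.67453185, -0.24018652, -0.40698917]), 'wrist_torque': array([ 0.03248394,  0.06458839, -0.03548639]), 'grip_width': 0.997748067232374}
```

View pics/scene0.png

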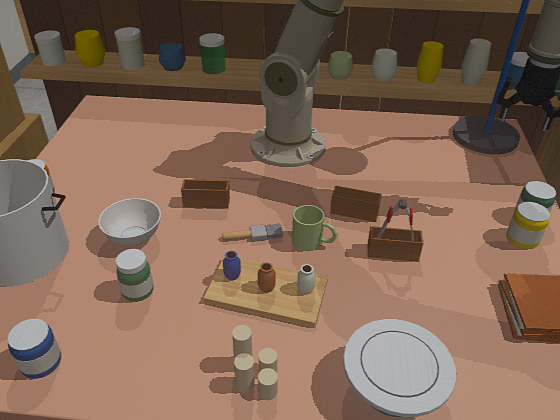

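View pics/top0.png

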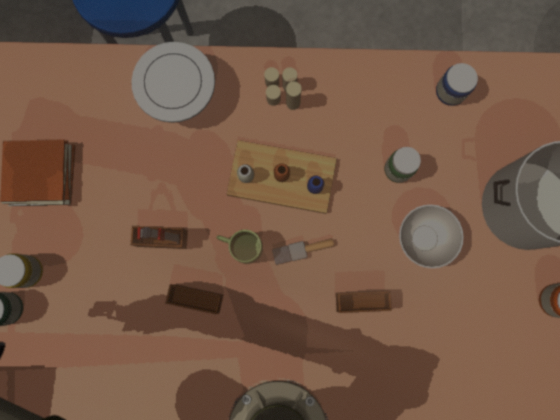

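View pics/wrist0.png

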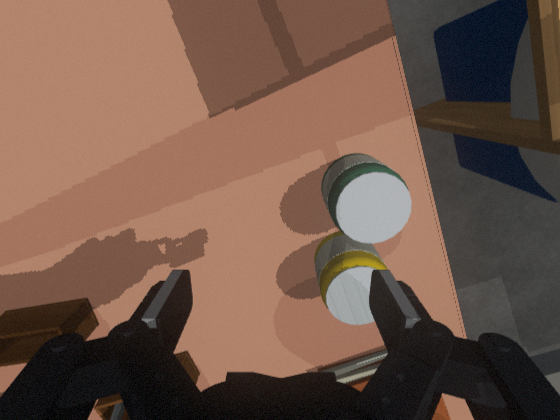

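```bash
python3 - <<'E'
import cv2,numpy as np
t=cv2.imread('pics/top0.png');s=cv2.imread('pics/scene0.png')
cv2.imwrite('pics/c1.png',cv2.resize(t[205:265,115:205],None,fx=8,fy=8,interpolation=cv2.INTER_CUBIC))
cv2.imwrite('pics/c2.png',cv2.resize(t[130:220,220:345],None,fx=6,fy=6,interpolation=cv2.INTER_CUBIC))
cv2.imwrite('pics/c3.png',cv2.resize(s[190:265,350:440],None,fx=8,fy=8,interpolation=cv2.INTER_CUBIC))
cv2.imwrite('pics/c4.png',cv2.resize(t[195:280,390:475],None,fx=6,fy=6,interpolation=cv2.INTER_CUBIC))
E
```

```text
(no output)
```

View pics/c1.png

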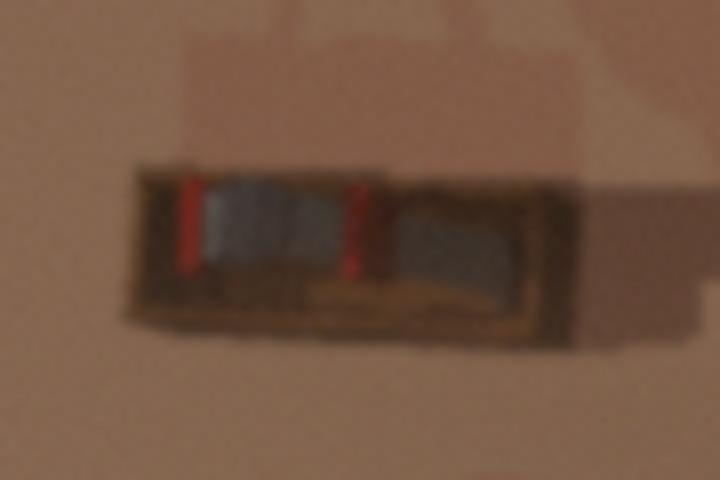

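View pics/c2.png

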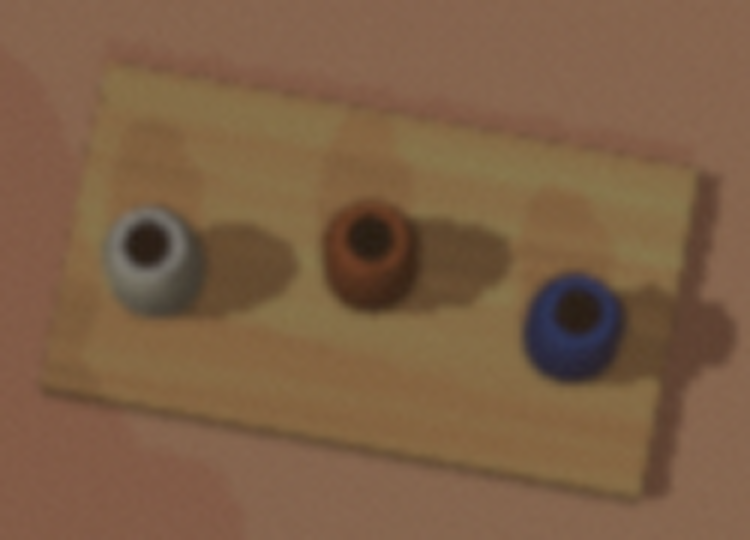

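View pics/c3.png

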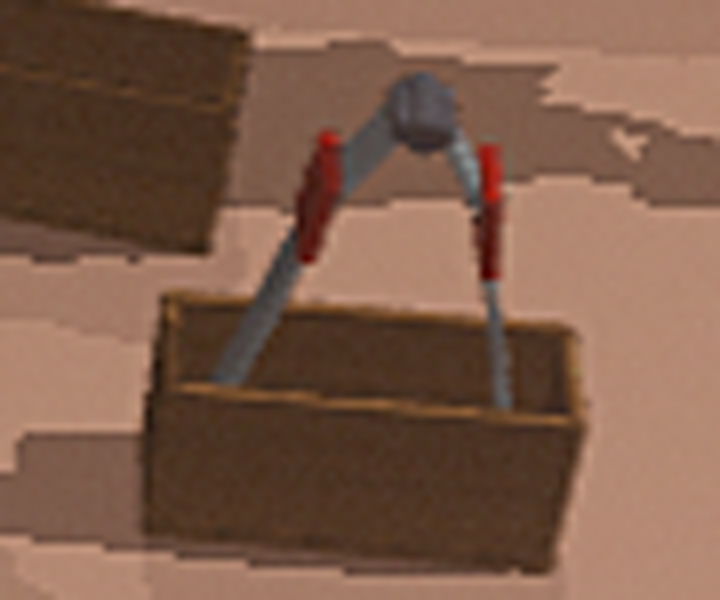

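View pics/c4.png

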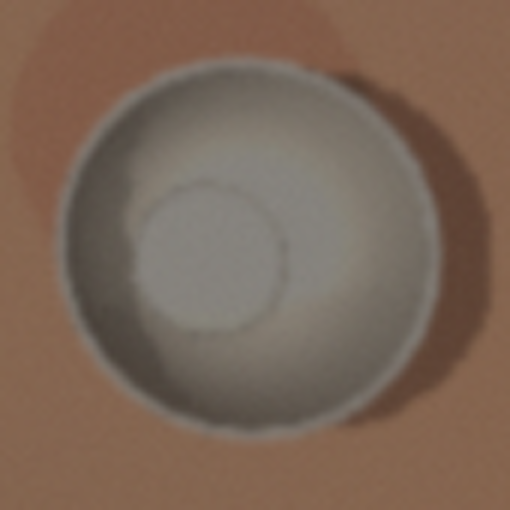

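```bash
cat > h.py <<'E'
from rig import r,set_gripper,solver,status,cams,finish_job
import numpy as np,cv2
from scipy.spatial.transform import Rotation as R
D=np.diag([1.,-1,-1])
def cam(n,s=None):
    i=cams.camera_info(n)
    if n=='wrist':
        T=i['T_tool_cam']; Rt=R.from_rotvec(s['ee_rot']).as_matrix()
        return i['K'],Rt@T[:3,:3],Rt@T[:3,3]+s['eef_pos']
    return i['K'],R.from_rotvec(i['rotation']).as_matrix(),np.array(i['eye'])
def ray(c,px):
    K,Rc,e=c; d=np.linalg.solve(K,[px[0],px[1],1]); d=Rc@D@d; return e,d/np.linalg.norm(d)
def atz(c,px,z):
    e,d=ray(c,px); return e+d*(z-e[2])/d[2]
def proj(c,p):
    K,Rc,e=c; q=K@(D@Rc.T@(np.array(p)-e)); return q[:2]/q[2]
def tri(*cp):
    A=np.zeros((3,3));b=np.zeros(3);L=[]
    for c,p in cp:
        e,d=ray(c,p);P=np.eye(3)-np.outer(d,d);A+=P;b+=P@e;L.append((P,e))
    x=np.linalg.solve(A,b);return x,[np.linalg.norm(P@(x-e)) for P,e in L]
E
python3 - <<'E'
from h import *
np.set_printoptions(precision=4,suppress=True)
t=cam('top');s=cam('scene')
c1=lambda u,v:(115+u/8-.44,205+v/8-.44)
c2=lambda u,v:(220+u/6-.42,130+v/6-.42)
c3=lambda u,v:(350+u/8-.44,190+v/8-.44)
c4=lambda u,v:(390+u/6-.42,195+v/6-.42)
for n,p in dict(TL=(137,170),BL=(128,318),TR=(545,187),BR=(540,342)).items(): print('caddy',n,atz(t,c1(*p),.06))
for n,p in dict(TL=(168,296),TR=(578,328),BL=(150,385),BR=(585,420)).items(): print('caddy scene',n,atz(s,c3(*p),.06))
for n,p in dict(Lt=(190,180),Lb=(188,275),Rt=(357,185),Rb=(352,277)).items(): print('plate',n,atz(t,c1(*p),.133))
print('plate tops scene L,R', atz(s,c3(490,147),.133),atz(s,c3(330,133),.133))
print('plate mid scene L,R', atz(s,c3(490,212),.118),atz(s,c3(318,195),.118))
print('hinge',tri((t,c1(245,220)),(s,c3(420,112))))
print('blue mouth',tri((t,c2(578,312)),(s,(232,254.5))))
print('blue z82',atz(t,c2(578,312),.082),'clay',atz(t,c2(370,237),.082),'white',atz(t,c2(148,245),.082))
print('blue belly', atz(t,c2(573,328),.062))
for p in [(108,65),(697,168),(640,495),(42,388)]: print('board',atz(t,c2(*p),.018))
print('basin',atz(t,c4(252,248),.065),atz(t,c4(62,248),.065),atz(t,c4(440,248),.065))
print('jar',atz(t,(405,161),.1),'mug',atz(t,(246,247),.085))
E
```

```text
caddy TL [0.4716 0.3523 0.06  ]
caddy BL [0.4279 0.3524 0.06  ]
caddy TR [0.4692 0.2319 0.06  ]
caddy BR [0.4236 0.2312 0.06  ]
caddy scene TL [0.4253 0.2344 0.06  ]
caddy scene TR [0.4261 0.3553 0.06  ]
caddy scene BL [0.4657 0.2278 0.06  ]
caddy scene BR [0.4666 0.353  0.06  ]
plate Lt [0.4613 0.3163 0.133 ]
plate Lb [0.4349 0.3153 0.133 ]
plate Rt [0.461  0.2699 0.133 ]
plate Rb [0.4354 0.2699 0.133 ]
plate tops scene L,R [0.4344 0.3165 0.133 ] [0.4331 0.2714 0.133 ]
plate mid scene L,R [0.4454 0.3181 0.118 ] [0.4432 0.2695 0.118 ]
hinge (array([0.4484, 0.2934, 0.1552]), [np.float64(0.0011331159862699792), np.float64(0.0011331159862700898)])
blue mouth (array([ 0.5818, -0.077 ,  0.0846]), [np.float64(0.0015341380618130666), np.float64(0.001534138061813039)])
blue z82 [ 0.5826 -0.0786  0.082 ] clay [0.6106 0.003  0.082 ] white [0.6056 0.0896 0.082 ]
blue belly [ 0.5801 -0.0778  0.062 ]
board [0.695  0.1139 0.018 ]
board [ 0.6566 -0.1301  0.018 ]
board [ 0.5202 -0.1083  0.018 ]
board [0.559  0.1363 0.018 ]
basin [ 0.4629 -0.3511  0.065 ] [ 0.4612 -0.2773  0.065 ] [ 0.4645 -0.424   0.065 ]
jar [ 0.6318 -0.2827  0.1   ] mug [0.4259 0.0796 0.085 ]
```

```bash
python3 - <<'E'
import cv2,numpy as np
s=cv2.imread('pics/scene0.png')
cv2.imwrite('pics/c5.png',cv2.resize(s[235:325,200:335],None,fx=5,fy=5,interpolation=cv2.INTER_CUBIC))
E
```

```text
(no output)
```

View pics/c5.png

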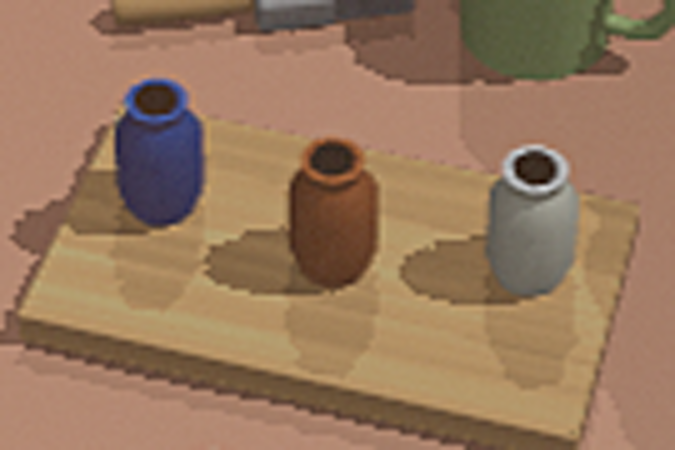

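```bash
cat >> h.py <<'E'
def rot(yaw,flip=0):
    y=yaw+(np.pi if flip else 0)
    Yd=np.array([-np.sin(y),np.cos(y),0]); z=np.array([0,0,-1.])
    return R.from_matrix(np.column_stack([Yd,np.cross(z,Yd),z])).as_rotvec()
E
python3 - <<'E'
from h import *
np.set_printoptions(precision=3,suppress=True)
print(R.from_rotvec(status.sense()['ee_rot']).as_matrix())
for f in (0,1):
  for p,y in [((.448,.293,.23),0),((.448,.293,.099),0),((.448,.293,.26),0),((.581,-.078,.26),.4),((.581,-.078,.127),.4),((.463,-.351,.3),0),((.463,-.351,.3),-.5)]:
    print(f,p,y,solver.solve_ik(np.array(p),rot(y,f)))
E
```

```text
[[ 0.359  0.934 -0.001]
 [ 0.934 -0.359 -0.001]
 [-0.001  0.    -1.   ]]
0 (0.448, 0.293, 0.23) 0 [-0.777  0.188  0.161  1.627 -0.031  1.329  0.959]
0 (0.448, 0.293, 0.099) 0 [-0.765  0.298  0.15   1.798 -0.05   1.05   0.974]
0 (0.448, 0.293, 0.26) 0 [-0.78   0.174  0.164  1.577 -0.029  1.393  0.957]
0 (0.581, -0.078, 0.26) 0.4 [-0.497  0.346  0.766  1.461 -0.239  1.431  2.243]
0 (0.581, -0.078, 0.127) 0.4 [-0.456  0.438  0.703  1.65  -0.303  1.166  2.292]
0 (0.463, -0.351, 0.3) 0 [-0.027  0.331  0.832  1.402 -0.243  1.513  2.362]
0 (0.463, -0.351, 0.3) -0.5 [-0.022  0.329  0.824  1.402 -0.24   1.513  1.859]
1 (0.448, 0.293, 0.23) 0 [-1.102  0.201  0.542  1.641 -0.106  1.329 -2.114]
1 (0.448, 0.293, 0.099) 0 [-1.094  0.327  0.549  1.812 -0.194  1.056 -2.043]
1 (0.448, 0.293, 0.26) 0 [-1.101  0.185  0.539  1.59  -0.096  1.393 -2.123]
1 (0.581, -0.078, 0.26) 0.4 [-0.571  0.372  0.877  1.464 -0.286  1.439 -0.861]
1 (0.581, -0.078, 0.127) 0.4 [-0.579  0.494  0.888  1.655 -0.408  1.19  -0.766]
1 (0.463, -0.351, 0.3) 0 [ 0.266  0.275  0.424  1.39  -0.112  1.5   -0.888]
1 (0.463, -0.351, 0.3) -0.5 [-0.201  0.428  1.134  1.409 -0.385  1.545 -1.164]
```

```bash
python3 - <<'E'
from h import *
set_gripper(1.0)
r.movep(np.array([.448,.293,.24]),rot(0))
s=status.sense();np.save('w1.npy',np.r_[s['eef_pos'],s['ee_rot']])
im=cams.grab_frame('wrist');cv2.imwrite('pics/w1.png',im)
print(s['t'],s['eef_pos'],s['contact_force'])
c=cam('wrist',s)
for p in [(.448,.318,.133),(.448,.268,.133),(.448,.293,.158),(.4705,.353,.06),(.4255,.231,.06)]: print(proj(c,p))
E
```

```text
1.7417 [0.44730131 0.29434268 0.23995717] [ 0.07001606 -0.05506472  0.42748623]
[307.31845112 205.39650156]
[247.52673528 205.35031021]
[277.17066274 215.94105449]
[333.57131327 203.39791353]
[217.86994665 161.93604771]
```

View pics/w1.png

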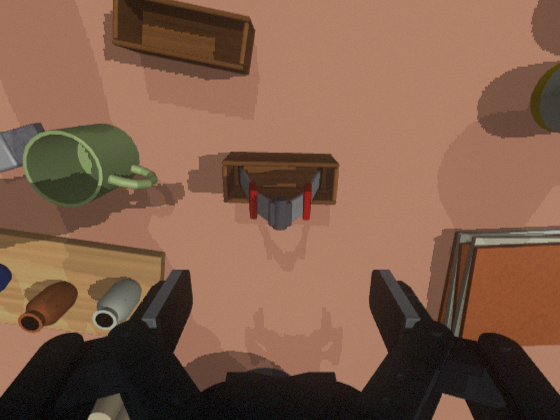

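```bash
python3 - <<'E'
import cv2
w=cv2.imread('pics/w1.png')
cv2.imwrite('pics/w1c.png',cv2.resize(w[145:240,210:350],None,fx=5.7,fy=5.7,interpolation=cv2.INTER_CUBIC))
E
```

```text
(no output)
```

View pics/w1c.png

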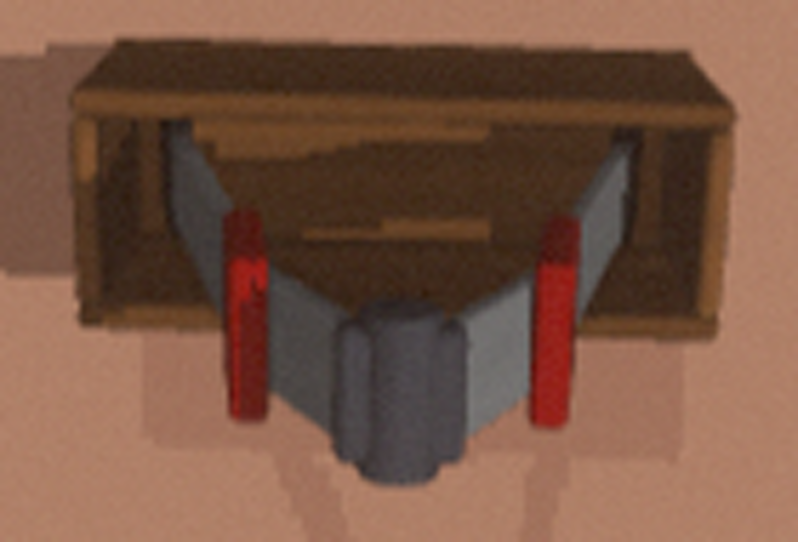

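```bash
python3 - <<'E'
from h import *
np.set_printoptions(precision=4,suppress=True)
v=np.load('w1.npy');c=cam('wrist',dict(eef_pos=v[:3],ee_rot=v[3:]))
f=lambda u,w:(210+u/5.7-.41,145+w/5.7-.41)
for n,p,z in [('L',(248,339),.133),('R',(553,346),.133),('Lout',(228,339),.133),('Rout',(577,346),.133),('hinge',(400,395),.158),
 ('cBL',(80,328),.06),('cBR',(717,338),.06),('cTL',(72,95),.06),('cTR',(735,108),.06)]: print(n,atz(c,f(*p),z))
E
```

```text
L [0.4469 0.2727 0.133 ]
R [0.4479 0.3174 0.133 ]
Lout [0.4469 0.2698 0.133 ]
Rout [0.4479 0.3209 0.133 ]
hinge [0.4463 0.295  0.158 ]
cBL [0.4692 0.2344 0.06  ]
cBR [0.4711 0.355  0.06  ]
cTL [0.4248 0.2355 0.06  ]
cTR [0.427  0.3557 0.06  ]
```

```bash
python3 - <<'E'
from h import *
s=status.sense();e=np.array([.4473,.2938])
ro=rot(-.02)
r.move_l([*e,.2],ro)
hit=r.move_l([*e,.097],ro,max_speed=.08,contact_N=6)
s=status.sense();print(hit,s['t'],s['eef_pos'],s['contact_force'])
if not hit:
    for w in (.66,.58):
        set_gripper(w);s=status.sense();print(w,s['t'],s['grip_width'],s['contact_force'],s['eef_pos'])
cv2.imwrite('pics/w2.png',cams.grab_frame('wrist'));cv2.imwrite('pics/s2.png',cams.grab_frame('scene')[150:290,320:480].repeat(4,0).repeat(4,1))
E
```

```text
False 3.6417 [0.4476641  0.29403011 0.09760116] [ 0.37363792 -0.04214976 -0.01929462]
0.66 4.0417 0.6632221745624666 [0.09260731 0.45093764 4.04232886] [0.44767552 0.29405048 0.09757162]
0.58 4.3 0.5775235820841785 [1.14551688 1.98520803 5.2737629 ] [0.44809871 0.29512416 0.09830334]
```

View pics/w2.png

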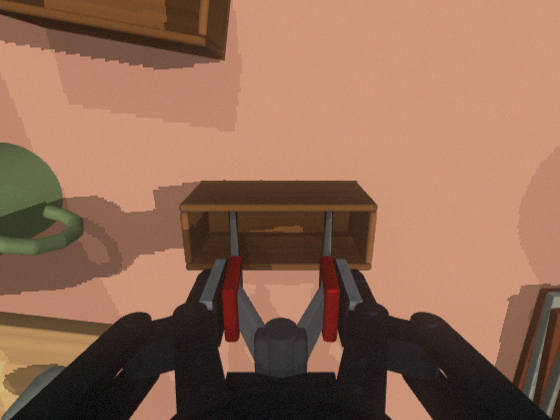

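View pics/s2.png

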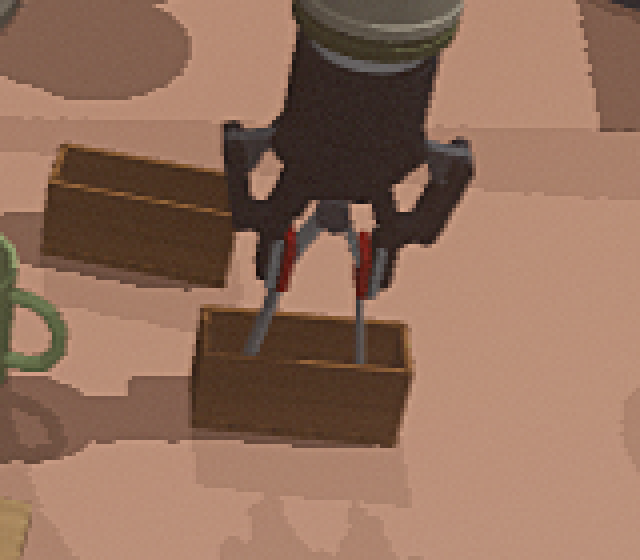

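```bash
python3 - <<'E'
from h import *
p=status.sense()['eef_pos']
r.move_l([p[0],p[1],.27],max_speed=.12)
s=status.sense();print(s['t'],s['eef_pos'],s['grip_width'],s['contact_force'],s['wrist_torque'])
cv2.imwrite('pics/w3.png',cams.grab_frame('wrist'));im=cams.grab_frame('scene');cv2.imwrite('pics/s3full.png',im)
cv2.imwrite('pics/s3.png',cv2.resize(im[110:250,330:470],None,fx=4,fy=4,interpolation=cv2.INTER_CUBIC))
E
```

```text
5.9917 [0.44772552 0.29492949 0.26913915] 0.581710091027199 [ 0.29247613 -0.12793551 -0.20334461] [-0.01830155  0.01627995  0.00449688]
```

View pics/w3.png

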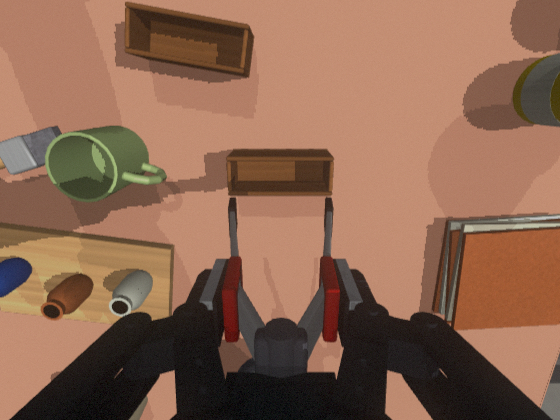

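View pics/s3.png

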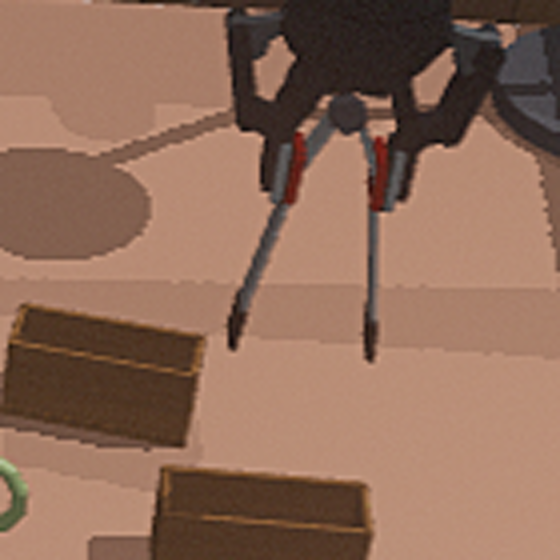

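```bash
python3 - <<'E'
from h import *
np.set_printoptions(precision=4,suppress=True)
s=status.sense();c=cam('wrist',s);sc=cam('scene')
w=cv2.imread('pics/w3.png');cv2.imwrite('pics/w3c.png',cv2.resize(w[185:265,210:350],None,fx=5.5,fy=5.5,interpolation=cv2.INTER_CUBIC))
g=lambda u,v:(330+u/4-.38,110+v/4-.38)
a=atz(sc,g(234,348),.176);b=atz(sc,g(370,360),.176);print(a,b,(a+b)/2,np.linalg.norm(a-b))
for u in (234,328): print(atz(c,(u,198),.176))
E
```

```text
[0.4538 0.2581 0.176 ] [0.4562 0.3319 0.176 ] [0.455 0.295 0.176] 0.07391603349195135
[0.4369 0.2598 0.176 ]
[0.4385 0.3335 0.176 ]
```

View pics/w3c.png

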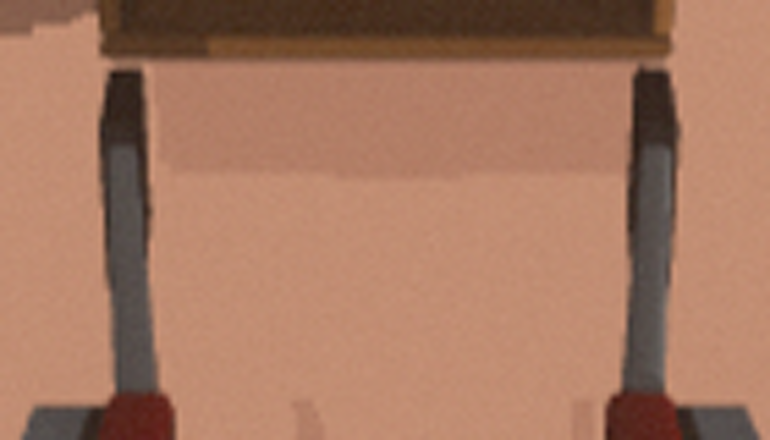

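```bash
python3 - <<'E'
from h import *
np.set_printoptions(precision=4,suppress=True)
r.move_l([.5815,-.078,.27],rot(.4),max_speed=.15)
r.move_l([.5815,-.078,.21],max_speed=.1)
s=status.sense();np.save('w4.npy',np.r_[s['eef_pos'],s['ee_rot']]);print(s['t'],s['eef_pos'],s['grip_width'],s['contact_force'])
w=cams.grab_frame('wrist');im=cams.grab_frame('scene');t=cams.grab_frame('top')
cv2.imwrite('pics/w4.png',w)
cv2.imwrite('pics/s4.png',cv2.resize(im[140:310,170:340],None,fx=3.5,fy=3.5,interpolation=cv2.INTER_CUBIC))
E
```

```text
9.6333 [ 0.5818 -0.0781  0.2106] 0.5780087080732638 [-0.047  -0.7067 -1.4535]
```

View pics/w4.png

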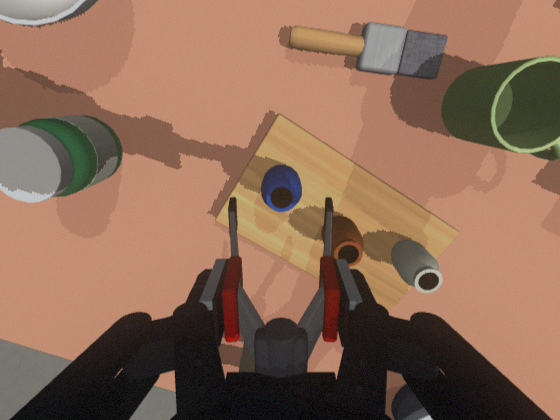

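View pics/s4.png

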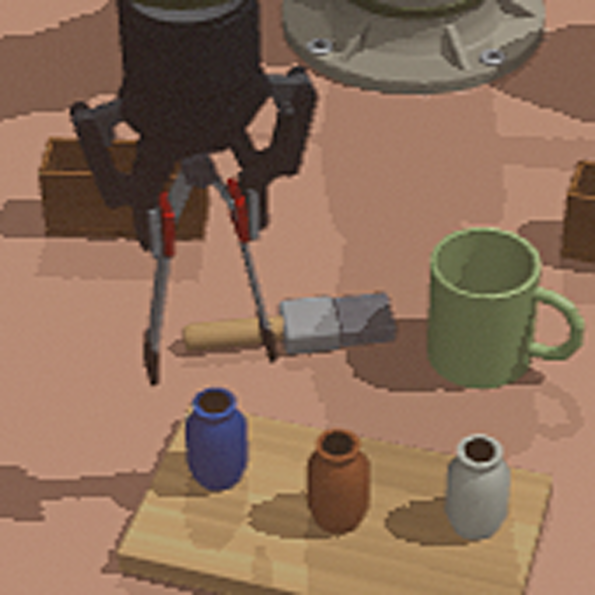

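```bash
python3 - <<'E'
from h import *
np.set_printoptions(precision=4,suppress=True)
v=np.load('w4.npy');c=cam('wrist',dict(eef_pos=v[:3],ee_rot=v[3:]));
print(atz(c,(281.5,196),.082),tri((c,(281.5,196)),(cam('top'),(220+578/6-.42,130+312/6-.42)),(cam('scene'),(170+217/3.5-.36,140+403/3.5-.36))))
w=cv2.imread('pics/w4.png');cv2.imwrite('pics/w4c.png',cv2.resize(w[150:270,200:370],None,fx=4.5,fy=4.5,interpolation=cv2.INTER_CUBIC))
E
```

```text
[ 0.5809 -0.0766  0.082 ] (array([ 0.5814, -0.0772,  0.0832]), [np.float64(0.0009614882085177057), np.float64(0.0016319632538147953), np.float64(0.0008527713990393946)])
```

View pics/w4c.png

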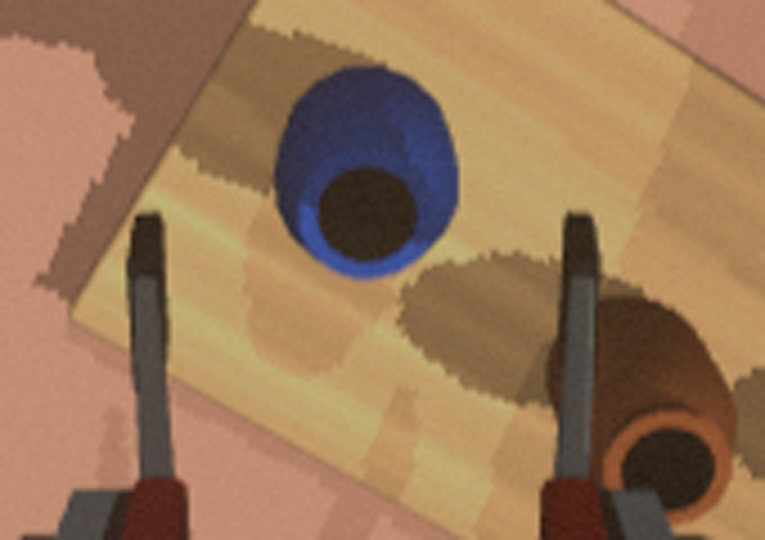

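```bash
python3 - <<'E'
from h import *
np.set_printoptions(precision=4,suppress=True)
r.move_l([.5812,-.0773,.20],max_speed=.1)
hit=r.move_l([.5812,-.0773,.127],max_speed=.06,contact_N=4)
s=status.sense();np.save('w5.npy',np.r_[s['eef_pos'],s['ee_rot']]);print(hit,s['t'],s['eef_pos'],s['grip_width'],s['contact_force'])
w=cams.grab_frame('wrist');im=cams.grab_frame('scene')
cv2.imwrite('pics/w5.png',w)
cv2.imwrite('pics/s5.png',cv2.resize(im[180:310,180:340],None,fx=4.5,fy=4.5,interpolation=cv2.INTER_CUBIC))
E
```

```text
False 11.4 [ 0.5815 -0.0773  0.1275] 0.5799976107576039 [ 1.1547  0.7963 -1.1178]
```

View pics/w5.png

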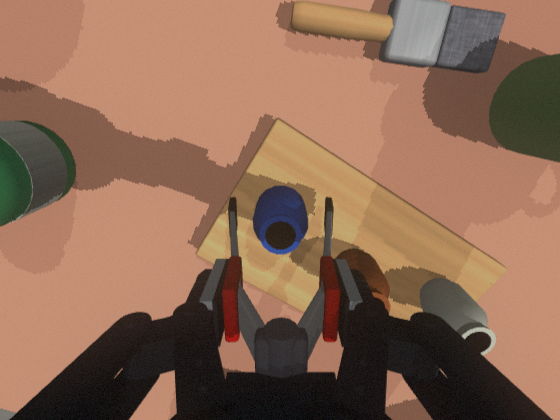

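View pics/s5.png

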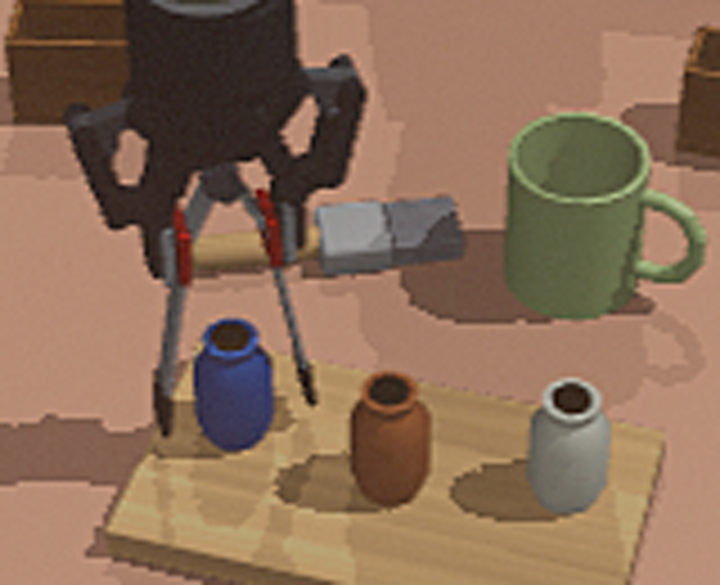

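```bash
python3 - <<'E'
from h import *
np.set_printoptions(precision=4,suppress=True)
v=np.load('w5.npy');c=cam('wrist',dict(eef_pos=v[:3],ee_rot=v[3:]));sc=cam('scene')
print('mouth',tri((c,(280.5,236)),(sc,(180+232/4.5-.4,180+337/4.5-.4))))
g=lambda u,v:(180+u/4.5-.4,180+v/4.5-.4)
for k in ((166,434),(312,403)): print(atz(sc,g(*k),.034))
for k in ((234,199),(328,199)): print(atz(c,k,.034))
E
```

```text
mouth (array([ 0.5816, -0.0769,  0.0843]), [np.float64(0.00044038324265130766), np.float64(0.0004403832426512811)])
[ 0.6027 -0.1093  0.034 ]
[ 0.5734 -0.0402  0.034 ]
[ 0.5874 -0.1136  0.034 ]
[ 0.5587 -0.0456  0.034 ]
```

```bash
python3 - <<'E'
from h import *
np.set_printoptions(precision=4,suppress=True)
for w in (.54,.50,.46,.42):
    set_gripper(w);s=status.sense();print(w,s['t'],s['grip_width'],s['contact_force'],s['eef_pos'])
w=cams.grab_frame('wrist');im=cams.grab_frame('scene')
cv2.imwrite('pics/w6.png',w)
cv2.imwrite('pics/s6.png',cv2.resize(im[180:310,180:340],None,fx=4.5,fy=4.5,interpolation=cv2.INTER_CUBIC))
E
```

```text
0.54 11.7167 0.5421544505087238 [ 0.4254 -0.2645 -1.2608] [ 0.5813 -0.0773  0.1272]
0.5 11.9333 0.5035654519429942 [-0.7214  1.0026  0.1978] [ 0.5812 -0.0773  0.127 ]
0.46 12.15 0.48211593691352234 [ 1.0438 -0.8661  0.3751] [ 0.5813 -0.0774  0.1271]
0.42 12.3667 0.4826347494097682 [-0.2444 -1.5473 -0.0014] [ 0.5813 -0.0774  0.1271]
```

View pics/w6.png

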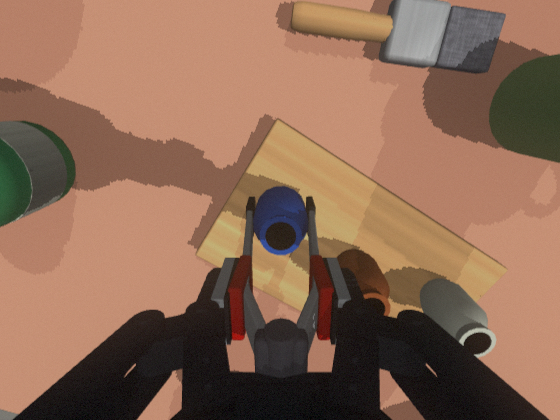

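View pics/s6.png

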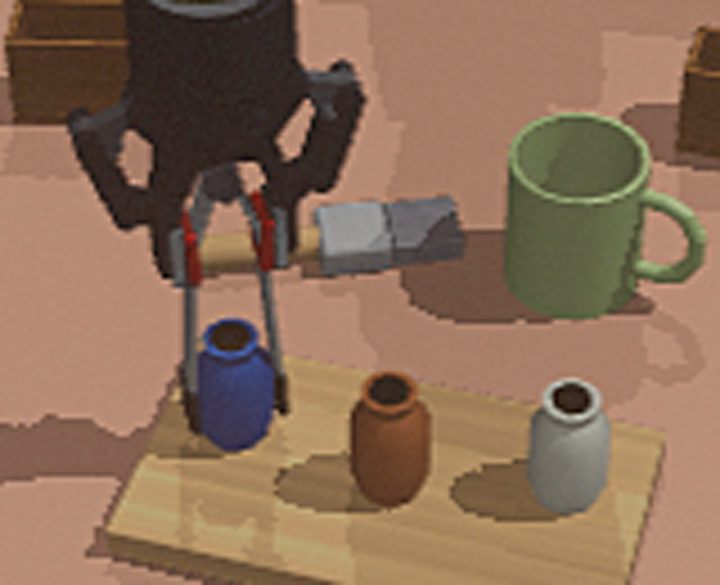

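```bash
python3 - <<'E'
from h import *
np.set_printoptions(precision=4,suppress=True)
set_gripper(.3);s=status.sense();print(s['grip_width'])
p=s['eef_pos']
r.move_l([p[0],p[1],.15],max_speed=.04)
r.move_l([p[0],p[1],.28],max_speed=.1)
s=status.sense();print(s['t'],s['eef_pos'],s['grip_width'],s['contact_force'],s['wrist_torque'])
w=cams.grab_frame('wrist');im=cams.grab_frame('scene')
cv2.imwrite('pics/w7.png',w)
cv2.imwrite('pics/s7.png',cv2.resize(im[100:310,170:340],None,fx=2.8,fy=2.8,interpolation=cv2.INTER_CUBIC))
E
```

```text
0.4845729687427984
14.8583 [ 0.5809 -0.0773  0.2792] 0.48278117555533084 [-0.1472  0.459  -1.4245] [ 0.0276  0.0295 -0.0176]
```

View pics/w7.png

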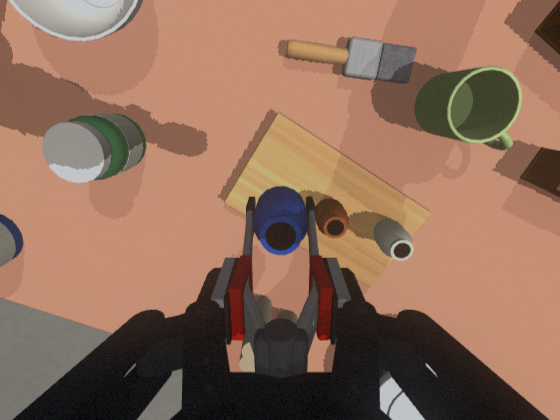

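View pics/s7.png

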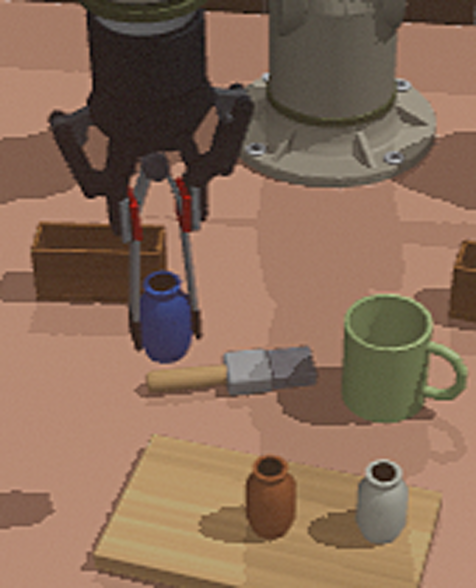

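```bash
python3 - <<'E'
from h import *
np.set_printoptions(precision=4,suppress=True)
r.move_l([.463,-.351,.28],rot(-.1),max_speed=.1)
r.move_l([.463,-.351,.265],max_speed=.05)
r.hold(.5)
s=status.sense();np.save('w8.npy',np.r_[s['eef_pos'],s['ee_rot']]);print(s['t'],s['eef_pos'],s['grip_width'],s['contact_force'],s['wrist_torque'])
w=cams.grab_frame('wrist');im=cams.grab_frame('scene');t=cams.grab_frame('top')
cv2.imwrite('pics/w8.png',w);cv2.imwrite('pics/s8.png',im);cv2.imwrite('pics/t8.png',t)
cv2.imwrite('pics/s8c.png',cv2.resize(im[90:270,60:220],None,fx=3.3,fy=3.3,interpolation=cv2.INTER_CUBIC))
E
```

```text
19.0417 [ 0.463  -0.351   0.2651] 0.48554671197064336 [-0.1914  0.0371 -2.2885] [-0.0014 -0.0274 -0.0027]
```

View pics/w8.png

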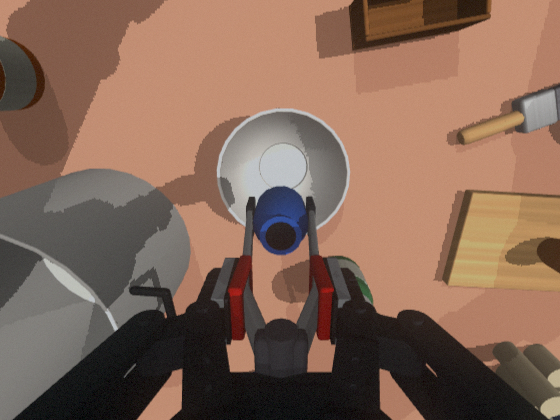

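View pics/s8c.png

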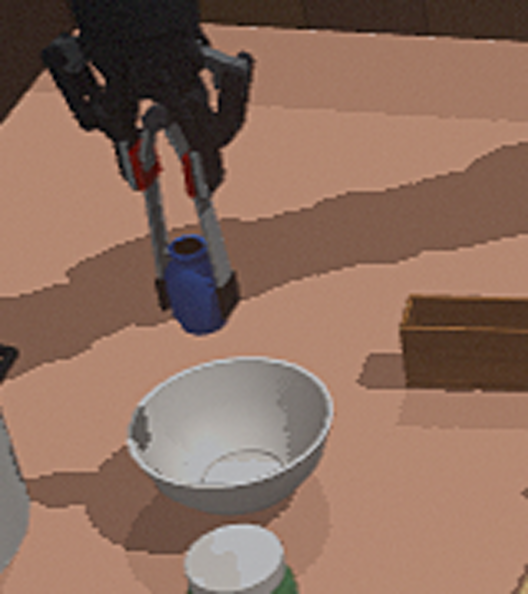

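View pics/t8.png

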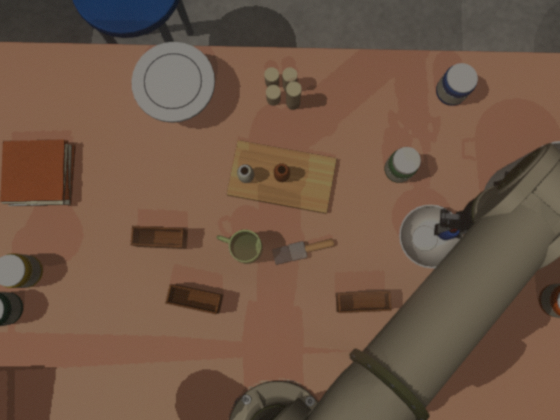

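```bash
python3 - <<'E'
from h import *
np.set_printoptions(precision=4,suppress=True)
v=np.load('w8.npy');c=cam('wrist',dict(eef_pos=v[:3],ee_rot=v[3:]));sc=cam('scene')
q=lambda p:(np.array(proj(sc,p))+.35-[60,90])*3.3
x,y,z=v[:3]
print('pred mouth',q([x,y,z-.044]),'foot',q([x,y,z-.108]))
print('rim wrist',[atz(c,p,.065) for p in((217,170),(350,172),(284,109))])
g=lambda u,v:(60+u/3.3-.35,90+v/3.3-.35)
print('rim scene',[atz(sc,g(*p),.065) for p in((130,437),(332,410),(247,357))])
print('mouth tri',tri((c,(281,236)),(sc,g(187,245))))
E
```

```text
pred mouth [189.2541 246.9779] foot [205.647  321.8148]
rim wrist [array([ 0.4471, -0.4187,  0.065 ]), array([ 0.4642, -0.2724,  0.065 ]), array([ 0.3904, -0.3388,  0.065 ])]
rim scene [array([ 0.4882, -0.4162,  0.065 ]), array([ 0.4417, -0.2778,  0.065 ]), array([ 0.3871, -0.3599,  0.065 ])]
mouth tri (array([ 0.4631, -0.3508,  0.2227]), [np.float64(0.001385279205757215), np.float64(0.0013852792057570307)])
```

```bash
python3 - <<'E'
from h import *
s=status.sense();print(s['t'],s['grip_width'],s['eef_pos']);finish_job()
E
```

```text
19.1917 0.48331397144375277 [ 0.46300832 -0.35098448  0.26500424]
the job is handed in; nothing more can be done
```

The tongs are holding the blue vase upright over the middle of the white basin, and I handed the job in at about 19.2 s of the 58 s allowed.

**What I did:** I took the tongs from the leftmost caddy, the only one with tongs in it, by pinching the red plates part way. I lowered the open tips around the blue vase, closed them on its belly and lifted. I then carried it to the basin, still clamped.

**Last checks:**
- **Position:** The vase mouth measured (0.463, -0.351, 0.223). The basin centre measured about (0.463, -0.351) from the top camera and about (0.465, -0.347) from the wrist camera, a difference of a few millimetres. By calculation the foot is about 92 mm above the rim.
- **Upright:** The vase's axis in the scene picture matched a vertical one to within about a pixel.
- **Grip:** The gripper stalled steadily at 0.483 of its opening, about 41 mm, and did not drift while carrying.
- **Other objects:** In the last top picture the other two vases, mug, brush and jar were where they started. In every picture only the tong pads met the blue vase. The force readings I took were small, at most about 5.3 N, while gripping the tongs in the caddy.

No check failed.

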